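Collect the milled dental models and carry the tote

ROBOT

A 6-joint arm with a two-finger parallel gripper is mounted at the origin on the work surface. World frame = base frame: x ahead of the robot, y to its left, z up, the work surface at z = 0. Lengths are in m, angles in degrees, forces in N, time in s.
With the tool pointing down it reaches from about 0.225 to 0.725 m from the base axis. Payload 3.1 kg.
Tool frame: the origin (TCP) lies on the centre line of the jaws, within the pads' length; the fingertips stand 25 mm ahead of it and the grasp point (between the pads) lies 6 mm ahead of it; z points along the fingers, x is the direction in which the jaws open and shut, and the axes are right-handed (so a half turn about z gives the same grasp; the last joint's range is limited). The gripper opens to 85 mm and grips with 20 to 120 N. Pads are 22 mm wide; open, the fingers measure 114 mm over their backs; the gripper's body (76 mm by 85 mm) begins 54 mm behind the grasp point. The pads swing forward as they close: fully open they stand 13 mm farther back than shut.
Start: joints at [-84.5, 2.75, 5.684, 92.934, 0, 82.678], TCP at [0.117, -0.512, 0.256] pointing down, gripper open.
Joint ranges: [-166.93, 166.93], [-56.73, 111.36], [-69.38, 81.34], [-121.58, 131.49], [-85.45, 84.26], [-180, 180]. Speed limits (degrees/s): [159.86, 159.86, 180, 180, 180, 180].

INTERFACE

Orientations are given as a 3x3 rotation matrix whose columns are the frame's x, y, z axes.
In Python, from bench import env, cams gives the robot as it stands. The module is installed in compiled form; this text tells all that it offers.
- The arm moves only by the tool send_rows, never from a script. Its argument "series" is a list that holds one entry, the list of rows, each a list of 7 numbers: the shift along the tool's x, y, z in mm, then the turn, a rotation vector about the tool's x, y, z in degrees, then the finger opening in mm, from 0 to 85.4. A call has exactly 8 rows; each row is the pose to reach, as a shift and turn from the pose measured when the call began, along the tool's axes at that moment; what a row does not reach only later rows make up. A row lasts 1/10 s, in which the tool goes at most 50 mm and 8.59 degrees, less where a joint would pass 70% of its speed; a pose out of reach is approached as far as the arm can. A call with a gripper value outside its range is refused whole. The fingers move at their own pace and stop on an object; the grip force is fixed at half the most. Time passes only in rows, so rows that repeat a pose let the fingers close, or fill a call up. It gives the time, the measured TCP pose, the force and the opening at its end, in the units of the state.
- env.state(): the state, without advancing time (a new reading comes with each control period).
- cams.snapshot(name): name is "scene" or "top" or "wrist"; returns the picture (420x560x3 uint8, red, green, blue); there is no depth.
- cams.calibration(name): a dict with "K" (3x3 intrinsics, pixels), "R" (3x3) and "t" (3): a world point X has camera coordinates R X + t. Camera axes: x right, y down, z forward; pixel columns grow to the right and rows downward; lengths in m; the calibration is good to about 2 mm. A picture is of the moment at which its call begins: read the wrist's pose just before it. calibration takes no time and is no camera call; for the wrist camera it gives the pose at the moment of the call.
- env.hand_in(): hands the job in, once; it reports no verdict.
Trained networks look in the newest picture that a camera, given by its name, has taken for a name from the list of things; names that differ only in an ending like _2 or _b are one class to them, and where a whole thing is asked for, a point or a joint stands for the part that bears it (a point fixed in the world has none). Each returns a list of dicts, best first, with "score" (0 to 1); they miss things now and then, are a little off and sometimes report something else, mostly with a low value. They report only what shows in the picture. A call takes as long as a camera call. They do not tell look-alikes from the thing itself.
- cams.look_for(name, camera): "point" ([x, y, z] in m, in world coordinates, good to about 4 mm: the middle of the surface that is visible of it).
The state is a dict: "t": time; "qpos": joint angles; "joint_velocities": joint speeds; "tau": joint torques, N m; "eef_pos": TCP position; "tcp_rot": TCP orientation; "force": force on the tool from outside, world axes, zero at the start; "wrist_torque": the same for the moment, N m; "finger_gap": finger opening in m.
Only numpy, scipy, OpenCV 4.12 (cv2) and the standard library are available. Lean on these libraries where they do the work, as an engineer would, in place of code of your own. Each camera call takes 0.05 s, during which the arm holds its last target. There are 200 camera calls.

TASK

The milling machine has finished: take the two orange dental models out of its catch tray and set them down (do not drop them) in the blue tote on the bench, teeth up, one on each side of the tote's handle; leave the grey leftover block in the tray, and leave the jars and the beaker where they stand. Then lift the loaded tote by its handle, keeping it level, about 10 cm clear of the bench, and finish there: the program ends while the gripper still holds the tote steady and level in the air.

Things in the scene. Friction and masses are not known exactly. Their poses are not given: they have to be found in the camera images.
- mill: cream milling machine, fixed, with a dark open catch tray in front. Origin on the bench under the tray centre; x along the tray, y towards the machine. Tray 320 x 160 mm outside (x, y), floor 8 mm above the bench, walls 5 mm thick, rim at 26 mm. Housing 440 mm wide, 415 mm high, from y = 140 mm on; a chute (x within 100 mm, up to 75 mm high) slopes from it to the tray wall, y over 78 mm
- model_a: finished dental model: orange stone, ivory teeth on top; about 110 g, 40 mm high. Base 24 mm high with flat parallel sides 46 mm apart (its +y and -y), from x = -18 to +12 mm; rounded front reaches x = +35 mm. Origin on the underside, midway between the flat sides; x to the front teeth, z up. Starts upright in the tray at one of three places
- model_b: second finished dental model: orange stone, ivory teeth on top; about 110 g, 40 mm high. Base 24 mm high with flat parallel sides 46 mm apart (its +y and -y), from x = -18 to +12 mm; rounded front reaches x = +35 mm. Origin on the underside, midway between the flat sides; x to the front teeth, z up. Starts upright in the tray at one of three places
- blank: grey leftover milling block 52 x 40 x 22 mm with a short steel stub at its +x end, loose in the tray at one of the three places; origin at the centre of its underside. It stays in the tray.
- tote: blue open tote, loose on the bench, 270 x 170 mm (x, y), walls 45 mm high and 4 mm thick (with a small lip outside the long walls), floor 4 mm thick; about 0.4 kg with its handle. Origin at the centre of the underside, z up. The handle crosses its middle along y, leaving one half at +x and one at -x
- tote_handle: the rigid handle, part of the tote: steel bar 12 x 12 mm along y with a black rubber sleeve, 16 x 16 mm and 70 mm long, at its middle, on upright straps 16 mm wide at the long walls (y = +-87 mm). Origin at the sleeve centre, 90 mm above the tote underside, over its middle; axes as the tote
- jar1: closed white jar with a green label, 50 mm across and 52 mm high, loose; origin at the centre of its underside. Leave it alone.
- jar2: closed white jar with a blue label, 50 mm across and 52 mm high, loose; origin at the centre of its underside. Leave it alone.
- jar3: closed white jar with an orange label, 50 mm across and 52 mm high, loose; origin at the centre of its underside. Leave it alone.
- jar4: closed white jar with a green label, 50 mm across and 52 mm high, loose; origin at the centre of its underside. Leave it alone.
- beaker: empty glass beaker, 72 mm across and 85 mm high, loose; origin at the centre of its underside. Leave it alone.
There are look-alikes about, which are no part of the job. Leave any yellow look-alike of the model_b alone.

How it is judged:
By the outcome, as a careful person would: the job done as asked, in the order asked, and still so for the second after the job is handed in, while the arm keeps its last pose, push and grip.
It also fails if it takes over 72 s, if anything falls off the work surface, if the arm or the gripper's body presses on something with over 40 N, if the wrist force passes 120 N, or if a joint passes its speed limit or range.

## Working session

There is one attempt and no reset: what is moved stays moved. The work goes in short steps, Python scripts to look and compute and a tool call to move; the robot and the scene stay as the last step left them, time stands still between calls to the robot, and variables do not carry over. Pictures are saved under pics/ and viewed, about 8 in all and at most 12, crops included, and the job is handed in when it is done.

Besides the shell and the picture viewer there is one more tool, called after ">>>" as name(argument=value, ...) on one line, values as JSON. send_rows: Moves the arm, as the interface text tells. Its arguments: {"type":"object","properties":{"series":{"type":"array"}},"required":["series"]}

```bash
mkdir -p pics
python3 - <<'E'
from bench import env,cams
import cv2,numpy as np
s=env.state();print(s['t'],s['eef_pos'],np.round(s['tcp_rot'],3).tolist())
for c in('top','scene'):
    im=cams.snapshot(c);cv2.imwrite(f'pics/{c}0.png',im[:,:,::-1])
    k=cams.calibration(c);print(c,np.round(k['K'],1).tolist(),np.round(k['R'],3).tolist(),np.round(k['t'],3))
    for n in('model_a','blank','tote_handle','tote','mill','beaker','jar1'):
        for d in cams.look_for(n,c):
            p=np.array(d['point']);q=k['K']@(k['R']@p+k['t']);print(n,round(d['score'],2),np.round(p,3),np.round(q[:2]/q[2]))
E
```

```text
0.0 [ 0.11645029 -0.51135245  0.25511323] [[0.222, -0.975, -0.0], [-0.975, -0.222, 0.002], [-0.002, -0.0, -1.0]]
top [[466.0, 0.0, 277.7], [0.0, 466.0, 206.6], [0.0, 0.0, 1.0]] [[0.019, -1.0, 0.001], [-0.99, -0.019, -0.138], [0.138, 0.001, -0.99]] [-0.076  0.504  1.208]
model_a 0.92 [0.481 0.301 0.032] [140. 213.]
model_a 0.76 [0.444 0.145 0.024] [198. 229.]
model_a 0.69 [0.392 0.295 0.034] [140. 247.]
model_a 0.61 [0.242 0.318 0.027] [129. 304.]
blank 0.68 [0.471 0.436 0.191] [ 62. 208.]
blank 0.67 [0.59  0.316 0.034] [137. 173.]
blank 0.45 [ 0.59  -0.454  0.051] [424. 177.]
tote_handle 0.79 [ 0.537 -0.134  0.099] [305. 192.]
tote_handle 0.64 [ 0.596 -0.454  0.054] [425. 175.]
tote 0.9 [ 0.529 -0.135  0.006] [303. 200.]
mill 0.84 [0.47  0.438 0.186] [ 62. 209.]
beaker 0.85 [ 0.4   -0.47   0.045] [431. 249.]
jar1 0.84 [ 0.595 -0.454  0.05 ] [424. 175.]
jar1 0.78 [ 0.484 -0.466  0.054] [430. 217.]
jar1 0.7 [0.77  0.017 0.055] [249. 108.]
jar1 0.7 [ 0.768 -0.138  0.052] [306. 110.]
scene [[491.1, 0.0, 279.7], [0.0, 491.1, 205.8], [0.0, 0.0, 1.0]] [[0.82, 0.572, 0.004], [0.373, -0.528, -0.763], [-0.435, 0.627, -0.647]] [-0.369 -0.16   1.57 ]
model_a 0.85 [0.447 0.13  0.022] [304. 179.]
model_a 0.7 [0.242 0.313 0.024] [282. 130.]
model_a 0.61 [0.488 0.29  0.032] [343. 156.]
model_a 0.5 [0.395 0.285 0.035] [317. 146.]
blank 0.62 [ 0.544 -0.127  0.004] [281. 248.]
blank 0.58 [0.593 0.308 0.031] [377. 164.]
tote_handle 0.73 [ 0.536 -0.147  0.094] [274. 225.]
tote_handle 0.61 [ 0.607 -0.47   0.055] [209. 343.]
tote 0.78 [ 0.546 -0.128  0.005] [282. 248.]
mill 0.9 [0.526 0.445 0.238] [386.  78.]
beaker 0.91 [ 0.402 -0.458  0.054] [142. 293.]
jar1 0.86 [ 0.501 -0.484  0.045] [167. 325.]
jar1 0.85 [ 0.61  -0.468  0.052] [211. 344.]
jar1 0.73 [ 0.784 -0.146  0.055] [364. 280.]
jar1 0.55 [0.784 0.007 0.042] [393. 245.]
```

View pics/top0.png

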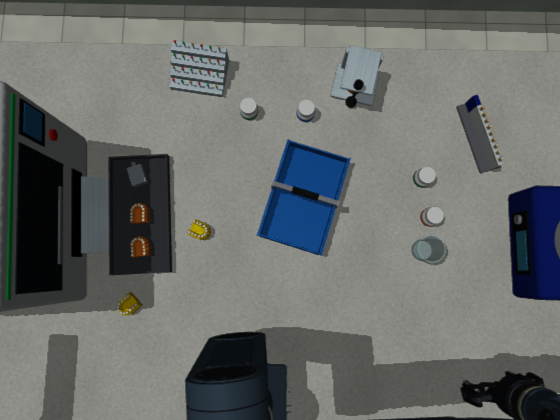

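View pics/scene0.png

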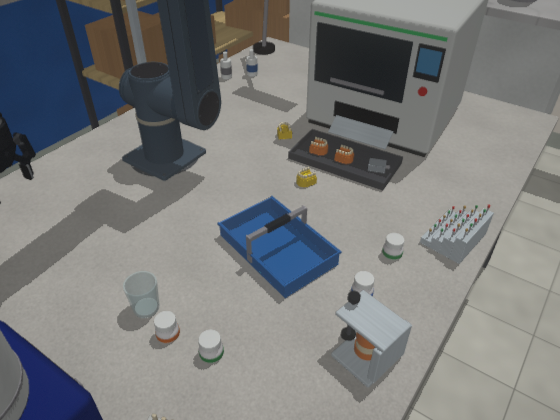

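The tray's two orange models are at top pixels (140,213) and (140,247). The grey blank is at (137,173). The yellow look-alikes, at (199,230) on the bench and (129,304), are to be left alone. The tote is at (305,195), turned about 15–20°. Next I'll move the wrist camera over the tray.

```bash
cat > h.py <<'E'
from bench import env,cams
import cv2,numpy as np
from scipy.spatial.transform import Rotation as Ro
def down(psi):
    a=np.radians(psi);c,s=np.cos(a),np.sin(a)
    return np.array([[c,s,0],[s,-c,0],[0,0,-1]])
def st():
    s=env.state();R=s['tcp_rot'];print('t',round(s['t'],2),'p',np.round(s['eef_pos'],4),'psi',round(np.degrees(np.arctan2(R[1,0],R[0,0])),1),'tilt',np.round(R[:2,2],4),'F',np.round(s['force'],1),'gap',round(s['finger_gap'],4),'q',np.round(s['qpos'],0));return s
def go(p,psi,s=None,R=None):
    s=s or env.state();R0=s['tcp_rot'];R=down(psi) if R is None else R
    print('shift',np.round(1000*R0.T@(np.array(p)-s['eef_pos']),1),'turn',np.round(Ro.from_matrix(R0.T@R).as_rotvec(degrees=True),1))
def snap(c,f):
    k=cams.calibration(c);im=cams.snapshot(c);cv2.imwrite('pics/'+f,im[:,:,::-1]);return im,k
def px(k,p):
    q=k['K']@(k['R']@np.array(p)+k['t']);return q[:2]/q[2]
def w(k,uv,z):
    r=k['R'].T@np.linalg.solve(k['K'],[*uv,1]);o=-k['R'].T@k['t'];return o+r*(z-o[2])/r[2]
E
python3 - <<'E'
from h import *
s=st();go([.36,-.22,.27],-30,s)
k=cams.calibration('wrist');R=s['tcp_rot'];o=-k['R'].T@k['t']
print('cam in tool',np.round(R.T@(o-s['eef_pos']),3),np.round(k['R']@R,2).tolist(),np.round(k['K'],0).tolist())
E
```

```text
t 0.8 p [ 0.1165 -0.5119  0.2564] psi -77.2 tilt [ 0.     -0.0001] F [ 0.4  0.3 -0.4] gap 0.0853 q [-84.   3.   6.  93.   0.  83.]
shift [-230.6 -302.2  -13.7] turn [  0.   -0.  -47.2]
cam in tool [ 0.    -0.069 -0.117] [[1.0, -0.0, -0.0], [-0.0, 0.96, -0.27], [0.0, 0.27, 0.96]] [[378.0, 0.0, 276.0], [0.0, 378.0, 205.0], [0.0, 0.0, 1.0]]
```

>>> send_rows(series=[[[-29,-38,-2,0,0,-6,85],[-58,-76,-4,0,0,-12,85],[-87,-114,-6,0,0,-18,85],[-116,-152,-8,0,0,-24,85],[-145,-190,-10,0,0,-30,85],[-174,-228,-12,0,0,-36,85],[-203,-266,-13,0,0,-42,85],[-231,-302,-14,0,0,-47,85]]])

```text
t: 1.6
eef_pos: [0.3607, -0.218, 0.2708]
tcp_rot: [[0.866, -0.499, 0.001], [-0.499, -0.866, -0.001], [0.001, 0.0, -1.0]]
force: [0.5, -0.6, 0.7]
finger_gap: 0.085
```

Run:
```python
from h import *
s=st();go([.40,.17,.27],20,s)
```

```text
t 1.6 p [ 0.3607 -0.218   0.2708] psi -30.0 tilt [ 0.0011 -0.0009] F [ 0.5 -0.6  0.7] gap 0.085 q [-40. -12.  -7.  95.   0.  80.]
shift [-159.7 -355.8    0.5] turn [  0.   -0.1 -50. ]
```

>>> send_rows(series=[[[-20,-44,0,0,0,-6,85],[-40,-89,0,0,0,-12,85],[-60,-133,0,0,0,-18,85],[-80,-178,0,0,0,-25,85],[-100,-222,0,0,0,-31,85],[-120,-267,0,0,0,-37,85],[-140,-311,0,0,0,-44,85],[-160,-356,0,0,0,-50,85]]])

```text
t: 2.4
eef_pos: [0.3997, 0.1725, 0.2708]
tcp_rot: [[0.938, 0.347, 0.003], [0.347, -0.938, -0.001], [0.002, 0.002, -1.0]]
force: [1.2, 0.0, 0.4]
finger_gap: 0.0851
```

Run:
```python
from h import *
s=st();go([.44,.285,.25],0,s)
```

```text
t 2.4 p [0.3997 0.1725 0.2708] psi 20.3 tilt [ 0.0026 -0.0009] F [1.2 0.  0.4] gap 0.0851 q [ 15. -10.  -5.  95.  -0.  84.]
shift [ 76.9 -91.6  20.9] turn [ 0.1 -0.1 20.3]
```

>>> send_rows(series=[[[15,-18,4,0,0,4,60],[30,-36,8,0,0,8,60],[46,-55,12,0,0,12,60],[62,-73,16,0,0,16,60],[77,-92,21,0,0,20,60],[77,-92,21,0,0,20,60],[77,-92,21,0,0,20,60],[77,-92,21,0,0,20,60]]])

```text
t: 3.2
eef_pos: [0.4398, 0.2849, 0.2502]
tcp_rot: [[1.0, 0.006, 0.003], [0.006, -1.0, -0.001], [0.003, 0.001, -1.0]]
force: [0.4, 0.7, -0.9]
finger_gap: 0.0601
```

Run:
```python
from h import *
s=st();im,k=snap('wrist','w1.png')
for n in('model_a','blank'):
    for d in cams.look_for(n,'wrist'):print(n,round(d['score'],2),np.round(d['point'],3),np.round(px(k,d['point'])))
for p in([.44,.3,.04],[.5,.3,.04],[.44,.25,.04]):print(p,np.round(px(k,p)))
```

```text
t 3.2 p [0.4398 0.2849 0.2502] psi 0.3 tilt [ 0.0027 -0.0012] F [ 0.4  0.7 -0.9] gap 0.0601 q [ 26.   2.   5.  92.  -0. 115.]
model_a 0.96 [0.482 0.307 0.036] [322. 154.]
model_a 0.81 [0.392 0.303 0.033] [220. 157.]
model_a 0.75 [0.48  0.344 0.009] [318. 109.]
model_a 0.72 [0.439 0.158 0.026] [272. 299.]
blank 0.94 [0.586 0.324 0.032] [440. 134.]
[0.44, 0.3, 0.04] [274. 162.]
[0.5, 0.3, 0.04] [343. 162.]
[0.44, 0.25, 0.04] [274. 217.]
```

View pics/w1.png

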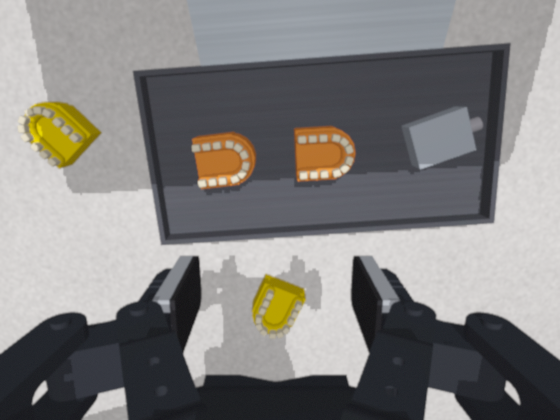

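The two orange models sit at (223,160) and (324,153), both fronts towards +x. The blank is at (440,135), and the yellow copies are outside the tray at (60,133) and (278,303). This settles which to take.

```bash
cat >> h.py <<'E'
def models(im,k,z=.030,nmin=500):
    h=cv2.cvtColor(im,cv2.COLOR_RGB2HSV)
    m=cv2.inRange(h,(4,150,90),(16,255,255));m=cv2.morphologyEx(m,cv2.MORPH_CLOSE,np.ones((9,9)))
    out=[]
    for c in cv2.findContours(m,cv2.RETR_EXTERNAL,cv2.CHAIN_APPROX_NONE)[0]:
        if cv2.contourArea(c)<nmin:continue
        P=np.array([w(k,q[0],z)[:2] for q in c])*1000
        r=cv2.minAreaRect(P.astype(np.float32));out.append(r);print('pix',c[:,0].mean(0).round(),'ctr',np.round(r[0],1),'size',np.round(r[1],1),'ang',round(r[2],1))
    return out
E
python3 - <<'E'
from h import *
im=cv2.imread('pics/w1.png')[:,:,::-1].copy();k=cams.calibration('wrist')
models(im,k)
P=[w(k,u,.026) for u in((136,72),(509,44),(494,222),(163,243))]
print(np.round(P,3),np.mean(P,0))
s=env.state();ps=np.degrees(s['qpos'][0])
E
```

```text
pix [221. 159.] ctr [396.9 300.2] size [53.8 47.1] ang 7.3
pix [320. 153.] ctr [485.2 306.4] size [52.7 47.1] ang 3.8
[[0.322 0.374 0.026]
 [0.637 0.398 0.026]
 [0.65  0.241 0.026]
 [0.334 0.219 0.026]] [0.48570985 0.30800433 0.026     ]
```

Run:
```python
from h import *
s=st();go([.4757,.3058,.15],93.8,s)
k=cams.calibration('top')
P=np.array([w(k,u,.045) for u in((289,141),(350,157),(322,254),(258,236))])
print(np.round(P,3),P.mean(0), [np.linalg.norm(P[i]-P[(i+1)%4]).round(3) for i in range(4)],[np.degrees(np.arctan2(*(P[a]-P[b])[1::-1])) for a,b in((0,3),(1,2))])
```

```text
t 3.35 p [0.44   0.2848 0.2504] psi 0.3 tilt [ 0.0034 -0.0006] F [ 0.2 -0.2  0.7] gap 0.0601 q [ 26.   2.   5.  92.  -0. 115.]
shift [ 35.4 -20.9 100.5] turn [  0.2  -0.1 -93.5]
[[ 0.683 -0.093  0.045]
 [ 0.642 -0.258  0.045]
 [ 0.382 -0.184  0.045]
 [ 0.425 -0.016  0.045]] [ 0.53317085 -0.13773605  0.045     ] [np.float64(0.17), np.float64(0.271), np.float64(0.174), np.float64(0.269)] [np.float64(-16.664041077157965), np.float64(-15.772214925819549)]
```

>>> send_rows(series=[[[5,-3,12,0,0,-8,68],[10,-6,25,0,0,-16,68],[15,-9,37,0,0,-24,68],[20,-12,50,0,0,-32,68],[25,-15,62,0,0,-40,68],[30,-18,75,0,0,-48,68],[34,-20,88,0,0,-56,68],[36,-21,100,0,0,-64,68]]])

```text
t: 4.15
eef_pos: [0.4766, 0.3055, 0.1503]
tcp_rot: [[0.429, 0.903, 0.004], [0.903, -0.429, -0.0], [0.001, 0.004, -1.0]]
force: [-0.5, -0.1, 0.5]
finger_gap: 0.0678
```

Run:
```python
from h import *
s=st();go([.4757,.3058,.095],93.8,s)
```

```text
t 4.15 p [0.4766 0.3055 0.1503] psi 64.6 tilt [ 0.0039 -0.0005] F [-0.5 -0.1  0.5] gap 0.0678 q [26.  9.  0. 81. -0. 51.]
shift [-0.2 -1.2 55.3] turn [  0.2  -0.  -29.2]
```

>>> send_rows(series=[[[0,-1,14,0,0,-8,68],[0,-1,28,0,0,-16,68],[0,-1,42,0,0,-24,68],[0,-1,55,0,0,-29,68],[0,-1,70,0,0,-29,68],[0,-1,85,0,0,-29,68],[0,-1,100,0,0,-29,68],[0,-1,115,0,0,-29,68]]])

```text
t: 4.95
eef_pos: [0.4761, 0.3057, 0.0341]
tcp_rot: [[-0.062, 0.998, 0.004], [0.998, 0.062, -0.001], [-0.001, 0.004, -1.0]]
force: [-0.2, -0.0, 0.2]
finger_gap: 0.0681
```

Run:
```python
from h import *
s=st();go([.4757,.3058,.035],93.8,s);im,k=snap('wrist','w2.png')
```

```text
t 4.95 p [0.4761 0.3057 0.0341] psi 93.5 tilt [ 0.0038 -0.0005] F [-0.2 -0.   0.2] gap 0.0681 q [26. 12. -9. 68. -0. 22.]
shift [ 0.1 -0.4 -0.9] turn [ 0.2  0.  -0.3]
```

View pics/w2.png

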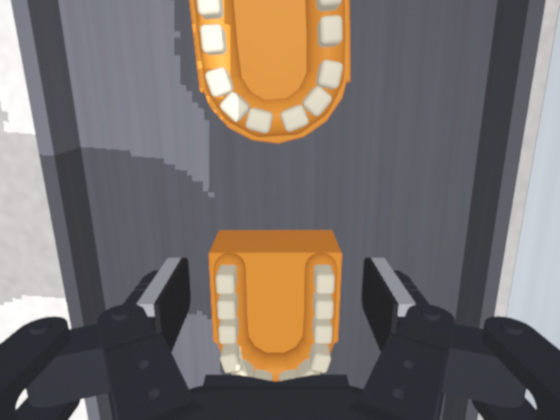

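The jaws at (165,300) and (390,300) straddle the right-hand model (210–342) evenly and square to it. I'll close them.

>>> send_rows(series=[[[0,0,0,0,0,0,40],[0,0,0,0,0,0,36],[0,0,0,0,0,0,36],[0,0,0,0,0,0,36],[0,0,0,0,0,0,36],[0,0,-6,0,0,0,36],[0,0,-20,0,0,0,36],[0,0,-40,0,0,0,36]]])

```text
t: 5.8
eef_pos: [0.4734, 0.3045, 0.0711]
tcp_rot: [[-0.062, 0.998, -0.003], [0.998, 0.062, -0.004], [-0.004, -0.003, -1.0]]
force: [0.7, 0.4, -0.2]
finger_gap: 0.0452
```

Run:
```python
from h import *
s=st();a=np.radians(-16.3);c=np.array([.533,-.138]);u=np.array([np.cos(a),np.sin(a)])
print('A',c+.068*u,'B',c-.08*u)
go([.44,.13,.19],73.7,s)
```

```text
t 5.8 p [0.4734 0.3045 0.0711] psi 93.5 tilt [-0.0027 -0.0038] F [ 0.7  0.4 -0.2] gap 0.0452 q [26. 11. -7. 73. -0. 22.]
A [ 0.59826676 -0.15708534] B [ 0.45621558 -0.11554666]
shift [-172.5  -44.5 -118.1] turn [-0.1  0.2 19.8]
```

>>> send_rows(series=[[[0,0,-35,0,0,0,36],[-8,0,-75,0,0,2,36],[-36,0,-105,0,0,5,36],[-70,10,-118,0,0,8,36],[-112,20,-118,0,0,11,36],[-155,30,-118,0,0,14,36],[-200,40,-118,0,0,17,36],[-245,50,-118,0,0,20,36]]])

```text
t: 6.6
eef_pos: [0.5394, 0.0618, 0.1918]
tcp_rot: [[0.285, 0.959, -0.0], [0.958, -0.285, -0.004], [-0.004, 0.001, -1.0]]
force: [0.3, -0.5, -0.6]
finger_gap: 0.0449
```

Run:
```python
from h import *
s=st();go([.5983,-.157,.19],73.7,s)
```

```text
t 6.6 p [0.5394 0.0618 0.1918] psi 73.4 tilt [-0.     -0.0038] F [ 0.3 -0.5 -0.6] gap 0.0449 q [-0.  5.  1. 86. -0. 16.]
shift [-192.9  118.8    2.6] turn [ 0.1  0.2 -0.3]
```

>>> send_rows(series=[[[-32,20,0,0,0,0,36],[-64,40,0,0,0,0,36],[-96,60,0,0,0,0,36],[-128,80,0,0,0,0,36],[-160,100,1,0,0,0,36],[-193,119,2,0,0,0,36],[-193,119,2,0,0,0,36],[-193,119,2,0,0,0,36]]])

```text
t: 7.4
eef_pos: [0.5985, -0.158, 0.1914]
tcp_rot: [[0.287, 0.958, 0.001], [0.958, -0.287, -0.003], [-0.003, 0.002, -1.0]]
force: [-0.2, 0.6, -1.1]
finger_gap: 0.045
```

Run:
```python
from h import *
s=st();im,k=snap('wrist','w3.png');kt=k
for d in cams.look_for('tote_handle','wrist'):print(d['score'],np.round(d['point'],3))
a=np.radians(-16.3);c=np.array([.533,-.138]);u=np.array([np.cos(a),np.sin(a)]);v=np.array([-u[1],u[0]])
im=im[:,:,::-1].copy()
for x,y,z in((135,85,45),(135,-85,45),(-135,85,45),(-135,-85,45),(0,35,98),(0,-35,98)):
    q=px(k,[*(c+x/1e3*u+y/1e3*v),z/1e3]);print((x,y,z),q.round());cv2.drawMarker(im,tuple(int(i) for i in q.clip(-999,999)),(0,0,255),0,14)
cv2.imwrite('pics/w3m.png',im)
```

```text
t 7.4 p [ 0.5985 -0.158   0.1914] psi 73.3 tilt [ 0.0006 -0.0034] F [-0.2  0.6 -1.1] gap 0.045 q [-21.  17.  14.  87.  -0.  -4.]
0.91 [ 0.534 -0.136  0.099]
(135, 85, 45) [389. 280.]
(135, -85, 45) [167. 281.]
(-135, 85, 45) [ 424. -150.]
(-135, -85, 45) [ 127. -147.]
(0, 35, 98) [342.  96.]
(0, -35, 98) [211.  97.]
```

View pics/w3m.png

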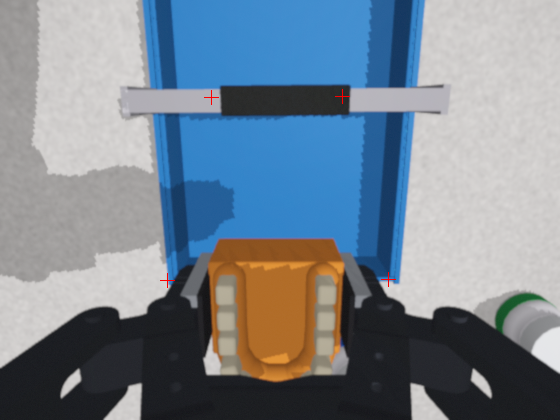

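The picture shows the handle sleeve at pixels 221–350, row 100. That puts the tote centre about 4 mm from my estimate, at roughly (.535, -.135), which agrees with the network. I'll lower the model.

>>> send_rows(series=[[[4,1,25,0,0,0,36],[4,1,50,0,0,0,36],[4,1,75,0,0,0,36],[4,1,100,0,0,0,36],[4,1,125,0,0,0,36],[4,1,145,0,0,0,36],[4,1,155,0,0,0,36],[4,1,157,0,0,0,36]]])

```text
t: 8.3
eef_pos: [0.5995, -0.1518, 0.0332]
tcp_rot: [[0.283, 0.959, -0.002], [0.959, -0.283, -0.002], [-0.003, -0.001, -1.0]]
force: [-0.5, 0.8, -0.8]
finger_gap: 0.0453
```

>>> send_rows(series=[[[0,0,1,0,0,0,36],[0,0,2,0,0,0,36],[0,0,3,0,0,0,36],[0,0,4,0,0,0,36],[0,0,4,0,0,0,36],[0,0,4,0,0,0,36],[0,0,4,0,0,0,36],[0,0,4,0,0,0,36]]])

```text
t: 9.1
eef_pos: [0.5995, -0.1518, 0.0292]
tcp_rot: [[0.283, 0.959, -0.002], [0.959, -0.283, -0.002], [-0.003, -0.001, -1.0]]
force: [0.3, -0.2, -1.0]
finger_gap: 0.0447
```

>>> send_rows(series=[[[0,0,0.4,0,0,0,36],[0,0,0.8,0,0,0,36],[0,0,1.2,0,0,0,36],[0,0,1.5,0,0,0,36],[0,0,1.5,0,0,0,36],[0,0,1.5,0,0,0,36],[0,0,1.5,0,0,0,36],[0,0,1.5,0,0,0,36]]])

```text
t: 9.9
eef_pos: [0.5995, -0.1519, 0.0278]
tcp_rot: [[0.283, 0.959, -0.002], [0.959, -0.283, -0.002], [-0.003, -0.001, -1.0]]
force: [0.5, -0.2, -1.5]
finger_gap: 0.0452
```

Run:
```python
from h import *
s=st();print(s['tau'],s['wrist_torque']);im,k=snap('wrist','w4.png');cv2.imwrite('pics/w4.png',im[200:,150:420,::-1].repeat(2,0).repeat(2,1))
```

```text
t 9.9 p [ 0.5995 -0.1519  0.0278] psi 73.6 tilt [-0.002  -0.0023] F [ 0.5 -0.2 -1.5] gap 0.0452 q [-20.  20.  -0.  69.  -0.  -4.]
[-1.69176819e-04 -4.46069169e+01  3.10418737e+01  2.36804677e-03
 -1.03896318e-02  3.16713226e-05] [0.03331469 0.01517614 0.00286425]
```

View pics/w4.png

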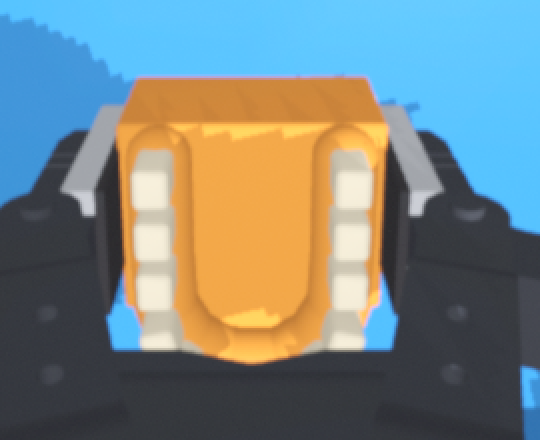

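Still held and clear of the floor: the force is just the model's weight. I'll keep easing it down.

>>> send_rows(series=[[[0,0,0.4,0,0,0,36],[0,0,0.8,0,0,0,36],[0,0,1.2,0,0,0,36],[0,0,1.5,0,0,0,36],[0,0,1.5,0,0,0,36],[0,0,1.5,0,0,0,36],[0,0,1.5,0,0,0,36],[0,0,1.5,0,0,0,36]]])

```text
t: 10.75
eef_pos: [0.5996, -0.1519, 0.0271]
tcp_rot: [[0.283, 0.959, -0.002], [0.959, -0.283, -0.002], [-0.003, -0.001, -1.0]]
force: [-3.2, 0.2, 5.7]
finger_gap: 0.0449
```

Contact at z≈.027. I'll open and retract.

>>> send_rows(series=[[[0,0,0,0,0,0,50],[0,0,0,0,0,0,58],[0,0,0,0,0,0,62],[0,0,0,0,0,0,62],[0,0,-15,0,0,0,62],[0,0,-40,0,0,0,62],[0,0,-80,0,0,0,62],[0,0,-125,0,0,0,62]]])

```text
t: 11.55
eef_pos: [0.5988, -0.1512, 0.1528]
tcp_rot: [[0.283, 0.959, -0.004], [0.959, -0.283, -0.002], [-0.003, -0.003, -1.0]]
force: [0.9, -0.3, 0.5]
finger_gap: 0.0621
```

Run:
```python
from h import *
s=st();go([.40,.23,.19],97,s);im,k=snap('top','t2.png');models(im,k,nmin=40)
```

```text
t 11.55 p [ 0.5988 -0.1512  0.1528] psi 73.6 tilt [-0.0041 -0.0016] F [ 0.9 -0.3  0.5] gap 0.0621 q [-20.  17.  10.  83.  -0.  -4.]
shift [ 309.3 -298.6  -37. ] turn [ -0.2   0.1 -23.4]
pix [139. 247.] ctr [393.7 297.4] size [49.8 44.1] ang 7.4
```

>>> send_rows(series=[[[20,-20,-37,0,0,0,68],[55,-53,-37,0,0,-3,68],[90,-87,-37,0,0,-7,68],[124,-120,-37,0,0,-11,68],[158,-153,-37,0,0,-15,68],[192,-186,-37,0,0,-19,68],[226,-219,-37,0,0,-23,68],[260,-252,-37,0,0,-23,68]]])

```text
t: 12.4
eef_pos: [0.434, 0.1696, 0.198]
tcp_rot: [[-0.115, 0.993, 0.014], [0.993, 0.115, -0.007], [-0.008, 0.013, -1.0]]
force: [0.7, 0.7, 0.6]
finger_gap: 0.0679
```

Run:
```python
from h import *
s=st();go([.3875,.299,.13],97.3,s);im,k=snap('wrist','w5.png');models(im,k)
```

```text
t 12.4 p [0.434  0.1696 0.198 ] psi 96.6 tilt [ 0.0141 -0.0066] F [0.7 0.7 0.6] gap 0.0679 q [ 13.  -7. -10.  86.  -1.   7.]
shift [134.4 -32.2  66.5] turn [ 0.8  0.5 -0.7]
pix [455. 148.] ctr [395.7 295.7] size [53.7 53.4] ang 7.3
```

>>> send_rows(series=[[[34,-8,10,0,0,0,68],[68,-16,20,0.4,0.2,0,68],[102,-24,40,0.8,0.5,-1,68],[134,-32,66,0.8,0.5,-1,68],[134,-32,66,0.8,0.5,-1,68],[134,-32,66,0.8,0.5,-1,68],[134,-32,66,0.8,0.5,-1,68],[134,-32,66,0.8,0.5,-1,68]]])

```text
t: 13.25
eef_pos: [0.3843, 0.3041, 0.1331]
tcp_rot: [[-0.137, 0.991, -0.002], [0.991, 0.137, 0.008], [0.008, -0.001, -1.0]]
force: [-0.8, 0.1, -0.6]
finger_gap: 0.0679
```

Run:
```python
from h import *
s=st();go([.3875,.299,.0335],97.3,s);im,k=snap('wrist','w6.png');models(im,k,.032)
```

```text
t 13.25 p [0.3843 0.3041 0.1331] psi 97.9 tilt [-0.0024  0.0075] F [-0.8  0.1 -0.6] gap 0.0679 q [ 30.  -2. -13.  79.   0.  22.]
shift [-6.3  2.6 99.6] turn [-0.1 -0.4  0.6]
pix [265. 222.] ctr [393.1 299.2] size [55.9 45.6] ang 7.8
```

View pics/w6.png

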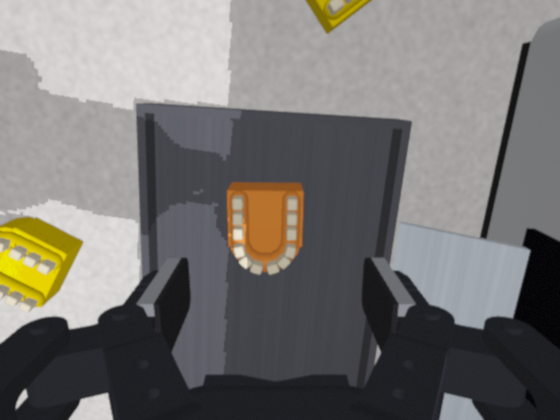

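The remaining orange model is at pixel (265,225), 6 mm off the jaw centre. The next move takes that out.

>>> send_rows(series=[[[-3,1,15,0,-0.4,0,68],[-6,2,30,0,-0.4,0.6,68],[-6,2,45,0,-0.4,0.6,68],[-6,2,60,0,-0.4,0.6,68],[-6,2,75,0,-0.4,0.6,68],[-6,2,90,0,-0.4,0.6,68],[-6,2,99,0,-0.4,0.6,68],[-6,2,99,0,-0.4,0.6,68]]])

```text
t: 14.1
eef_pos: [0.3855, 0.298, 0.0319]
tcp_rot: [[-0.126, 0.992, -0.005], [0.992, 0.126, -0.002], [-0.001, -0.005, -1.0]]
force: [-0.7, 0.0, 0.4]
finger_gap: 0.0679
```

>>> send_rows(series=[[[0,0,0,0,0,0,40],[0,0,0,0,0,0,36],[0,0,0,0,0,0,36],[0,0,0,0,0,0,36],[0,0,0,0,0,0,36],[0,0,-6,0,0,0,36],[0,0,-20,0,0,0,36],[0,0,-40,0,0,0,36]]])

```text
t: 14.9
eef_pos: [0.3846, 0.2974, 0.0717]
tcp_rot: [[-0.126, 0.992, -0.008], [0.992, 0.126, -0.003], [-0.002, -0.008, -1.0]]
force: [0.3, 0.5, -0.3]
finger_gap: 0.0451
```

Run:
```python
from h import *
s=st();a=np.radians(-16.0);c=np.array([.535,-.135]);u=np.array([np.cos(a),np.sin(a)])
B=c-.08*u;print(B);go([*B,.19],74,s)
```

```text
t 14.9 p [0.3846 0.2974 0.0717] psi 97.2 tilt [-0.0076 -0.003 ] F [ 0.3  0.5 -0.3] gap 0.0451 q [ 30.  -0. -18.  72.   0.  23.]
[ 0.45809906 -0.11294901]
shift [-416.6   20.4 -117.6] turn [-0.4  0.2 23.2]
```

>>> send_rows(series=[[[0,0,-40,0,0,0,36],[-10,0,-85,0,0,2,36],[-40,2,-115,0,0,6,36],[-80,4,-118,0,0,10,36],[-125,6,-118,0,0,14,36],[-170,8,-118,0,0,18,36],[-215,10,-118,0,0,22,36],[-260,12,-118,0,0,23,36]]])

```text
t: 15.7
eef_pos: [0.4302, 0.0397, 0.1915]
tcp_rot: [[0.273, 0.962, -0.006], [0.962, -0.273, -0.003], [-0.004, -0.005, -1.0]]
force: [0.9, -0.2, -0.9]
finger_gap: 0.0447
```

Run:
```python
from h import *
s=st();go([.4581,-.113,.17],74,s)
```

```text
t 15.7 p [0.4302 0.0397 0.1915] psi 74.2 tilt [-0.0056 -0.003 ] F [ 0.9 -0.2 -0.9] gap 0.0447 q [ -4. -11. -15.  87.  -0.  12.]
shift [-139.2   68.7   21.8] turn [-0.3  0.3  0.2]
```

>>> send_rows(series=[[[-28,14,0,0,0,0,36],[-56,28,4,0,0,0,36],[-84,42,8,0,0,0,36],[-112,56,14,0,0,0,36],[-139,69,22,-0.3,0.3,0,36],[-139,69,22,-0.3,0.3,0,36],[-139,69,22,-0.3,0.3,0,36],[-139,69,22,-0.3,0.3,0,36]]])

```text
t: 16.5
eef_pos: [0.4585, -0.1123, 0.1705]
tcp_rot: [[0.272, 0.962, 0.001], [0.962, -0.272, 0.001], [0.001, 0.001, -1.0]]
force: [0.0, 0.2, -1.1]
finger_gap: 0.0445
```

Run:
```python
from h import *
s=st();go([.4581,-.113,.0285],74,s);im,k=snap('top','t3.png');cv2.imwrite('pics/t3.png',cv2.resize(im[120:270,230:380,::-1],None,fx=4,fy=4,interpolation=2))
```

```text
t 16.5 p [ 0.4585 -0.1123  0.1705] psi 74.2 tilt [0.0014 0.0009] F [ 0.   0.2 -1.1] gap 0.0445 q [-22.  -5. -12.  83.   0.  -6.]
shift [ -0.9  -0.3 142. ] turn [ 0.1 -0.1  0.2]
```

View pics/t3.png

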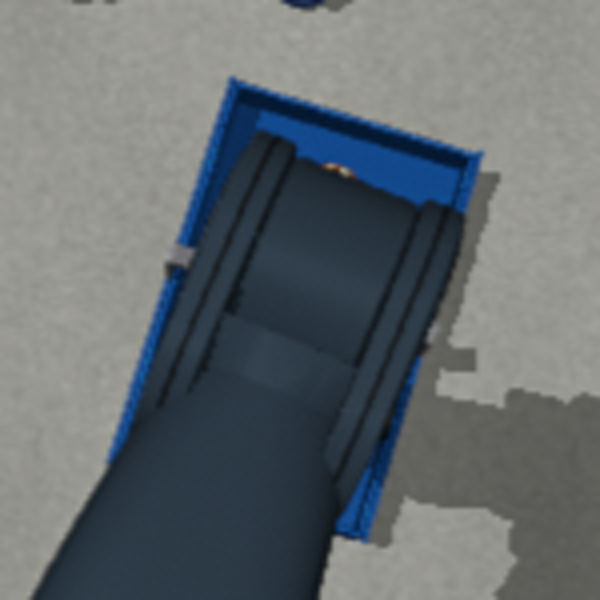

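The tote hasn't moved and the first model is in its far half. I'll lower the second model into the near half.

>>> send_rows(series=[[[0,0,25,0,0,0,36],[-1,0,50,0,0,0,36],[-1,0,75,0,0,0,36],[-1,0,100,0,0,0,36],[-1,0,120,0,0,0,36],[-1,0,134,0,0,0,36],[-1,0,140,0,0,0,36],[-1,0,142,0,0,0,36]]])

```text
t: 17.35
eef_pos: [0.4582, -0.1123, 0.0285]
tcp_rot: [[0.271, 0.963, 0.0], [0.963, -0.271, 0.001], [0.001, 0.0, -1.0]]
force: [-2.3, 1.6, 2.6]
finger_gap: 0.0448
```

>>> send_rows(series=[[[0,0,0.4,0,0,0,36],[0,0,0.8,0,0,0,36],[0,0,1.2,0,0,0,36],[0,0,1.5,0,0,0,36],[0,0,1.5,0,0,0,36],[0,0,1.5,0,0,0,36],[0,0,1.5,0,0,0,36],[0,0,1.5,0,0,0,36]]])

```text
t: 18.15
eef_pos: [0.4592, -0.1127, 0.0285]
tcp_rot: [[0.271, 0.963, 0.003], [0.963, -0.271, 0.0], [0.001, 0.003, -1.0]]
force: [0.8, 1.3, 6.0]
finger_gap: 0.045
```

>>> send_rows(series=[[[0,0,0.4,0,0,0,36],[0,0,0.8,0,0,0,36],[0,0,1,0,0,0,36],[0,0,1,0,0,0,36],[0,0,1,0,0,0,36],[0,0,1,0,0,0,36],[0,0,1,0,0,0,36],[0,0,1,0,0,0,36]]])

```text
t: 18.95
eef_pos: [0.4594, -0.1128, 0.0285]
tcp_rot: [[0.271, 0.963, 0.003], [0.963, -0.271, 0.0], [0.001, 0.003, -1.0]]
force: [-2.9, 1.2, 7.5]
finger_gap: 0.0449
```

Run:
```python
from h import *
s=st();print(s['wrist_torque']);im,k=snap('wrist','w7.png');cv2.imwrite('pics/w7.png',cv2.resize(im[150:,130:430,::-1],None,fx=2,fy=2))
```

```text
t 18.95 p [ 0.4594 -0.1128  0.0285] psi 74.3 tilt [0.0033 0.0002] F [-2.9  1.2  7.5] gap 0.0449 q [-22.  -1. -24.  66.   0.  -6.]
[ 0.2528323   0.67179896 -0.06082949]
```

View pics/w7.png

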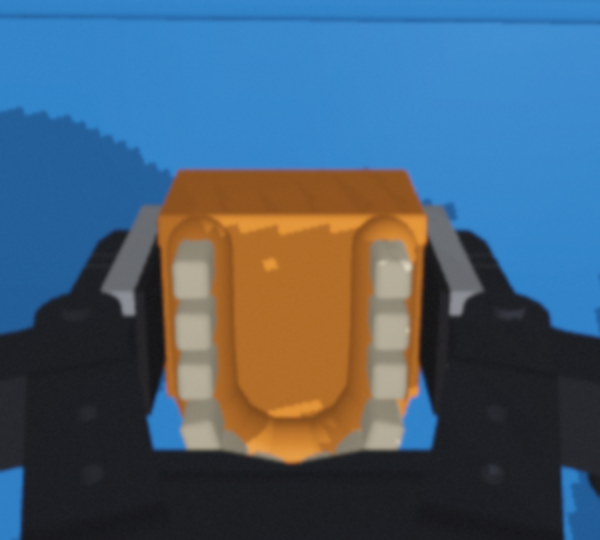

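The model is upright and resting on the floor, with the jaws level on its flanks. I'll release it slowly and retract.

>>> send_rows(series=[[[0,0,0,0,0,0,46],[0,0,0,0,0,0,52],[0,0,0,0,0,0,58],[0,0,0,0,0,0,62],[0,0,-15,0,0,0,62],[0,0,-50,0,0,0,62],[0,0,-95,0,0,0,62],[0,0,-140,0,0,0,62]]])

```text
t: 19.8
eef_pos: [0.4582, -0.1126, 0.1691]
tcp_rot: [[0.271, 0.963, 0.002], [0.963, -0.271, 0.001], [0.001, 0.001, -1.0]]
force: [1.1, -1.5, 1.3]
finger_gap: 0.0624
```

Run:
```python
from h import *
s=st();go([.43,-.10,.24],-16,s);go([.535,-.135,.24],-16,s)
```

```text
t 19.8 p [ 0.4582 -0.1126  0.1691] psi 74.3 tilt [0.0016 0.0008] F [ 1.1 -1.5  1.3] gap 0.0624 q [-22.  -5. -12.  83.   0.  -6.]
shift [  4.6 -30.5 -70.9] turn [ 0.  -0.1 90.3]
shift [ -0.7  80.1 -70.8] turn [ 0.  -0.1 90.3]
```

>>> send_rows(series=[[[0,0,-20,0,0,0,62],[0,10,-50,0,0,8,62],[0,20,-80,0,0,16,62],[0,30,-90,0,0,24,62],[0,45,-90,0,0,32,62],[0,60,-90,0,0,40,62],[0,75,-90,0,0,48,62],[-1,80,-90,0,0,56,62]]])

```text
t: 20.6
eef_pos: [0.5359, -0.1356, 0.2585]
tcp_rot: [[0.951, 0.308, 0.002], [0.308, -0.951, 0.001], [0.002, -0.0, -1.0]]
force: [0.6, -0.1, -1.0]
finger_gap: 0.0619
```

>>> send_rows(series=[[[0,0,0,0,0,8,50],[0,0,0,0,0,16,50],[0,0,0,0,0,24,50],[0,0,0,0,0,32,50],[0,0,0,0,0,34,50],[0,0,0,0,0,34,50],[0,0,0,0,0,34,50],[0,0,0,0,0,34,50]]])

```text
t: 21.4
eef_pos: [0.5359, -0.1357, 0.2584]
tcp_rot: [[0.961, -0.276, 0.001], [-0.276, -0.961, 0.001], [0.001, -0.001, -1.0]]
force: [-0.2, -0.5, 0.0]
finger_gap: 0.0502
```

Run:
```python
from h import *
s=st();im,k=snap('wrist','w8.png')
for n in('tote_handle','model_a'):
  for d in cams.look_for(n,'wrist'):print(n,d['score'],np.round(d['point'],3),px(k,d['point']).round())
models(im,k,.028)
print([px(k,p).round() for p in ([.535,-.135,.098],[.535+.0096,-.135+.0336,.098],[.535-.0096,-.135-.0336,.098])])
```

```text
t 21.4 p [ 0.5359 -0.1357  0.2584] psi -16.0 tilt [0.0014 0.001 ] F [-0.2 -0.5  0. ] gap 0.0502 q [-21.   7.  10.  93.   0.  85.]
tote_handle 0.73 [ 0.541 -0.126  0.098] [277. 179.]
model_a 0.8 [ 0.47  -0.113  0.028] [199. 172.]
model_a 0.6 [ 0.604 -0.151  0.03 ] [350. 172.]
model_a 0.32 [ 0.541 -0.126  0.099] [278. 179.]
pix [199. 171.] ctr [ 471.2 -114.6] size [44.4 52. ] ang 74.0
pix [352. 172.] ctr [ 609.4 -152.9] size [45.2 52.3] ang 73.9
[array([273., 193.]), array([273., 146.]), array([273., 236.])]
```

View pics/w8.png

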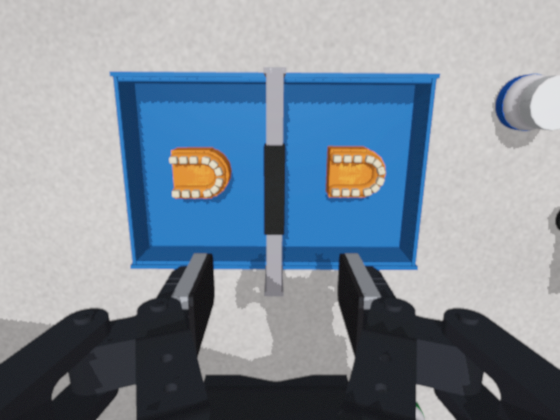

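Both models are upright in the tote, one each side of the handle, at (199,172) and (352,172). The sleeve is at columns 264–284, rows 145–233, centred between the jaws. I'll descend and grip it.

>>> send_rows(series=[[[0,0,25,0,0,0,50],[0,-1,50,0,0,0,50],[0,-1,75,0,0,0,50],[0,-1,100,0,0,0,50],[0,-1,125,0,0,0,50],[0,-1,145,0,0,0,50],[0,-1,158,0,0,0,50],[0,-1,164,0,0,0,50]]])

```text
t: 22.35
eef_pos: [0.5356, -0.1342, 0.0929]
tcp_rot: [[0.961, -0.276, -0.001], [-0.276, -0.961, 0.002], [-0.001, -0.002, -1.0]]
force: [-0.5, -0.7, 0.7]
finger_gap: 0.0497
```

>>> send_rows(series=[[[0,0,0,0,0,0,30],[0,0,0,0,0,0,20],[0,0,0,0,0,0,10],[0,0,0,0,0,0,6],[0,0,0,0,0,0,6],[0,0,0,0,0,0,6],[0,0,0,0,0,0,6],[0,0,0,0,0,0,6]]])

```text
t: 23.15
eef_pos: [0.5361, -0.1344, 0.0942]
tcp_rot: [[0.961, -0.276, 0.001], [-0.276, -0.961, 0.001], [0.0, -0.001, -1.0]]
force: [-1.4, 1.4, 6.1]
finger_gap: 0.015
```

>>> send_rows(series=[[[0,0,-2,0,0,0,6],[0,0,-5,0,0,0,6],[0,0,-9,0,0,0,6],[0,0,-14,0,0,0,6],[0,0,-19,0,0,0,6],[0,0,-24,0,0,0,6],[0,0,-28,0,0,0,6],[0,0,-30,0,0,0,6]]])

```text
t: 23.95
eef_pos: [0.5365, -0.1346, 0.1251]
tcp_rot: [[0.961, -0.276, 0.002], [-0.276, -0.961, 0.001], [0.002, -0.001, -1.0]]
force: [-0.8, -0.0, -6.9]
finger_gap: 0.0151
```

Run:
```python
from h import *
s=st();print(s['wrist_torque']);im,k=snap('scene','s2.png');cv2.imwrite('pics/s2.png',cv2.resize(im[150:330,180:420,::-1],None,fx=3,fy=3))
```

```text
t 23.95 p [ 0.5365 -0.1346  0.1251] psi -16.0 tilt [0.0019 0.0006] F [-0.8 -0.  -6.9] gap 0.0151 q [-21.   7.  -4.  78.   0.  85.]
[-0.02262518  0.01329117 -0.0175057 ]
```

View pics/s2.png

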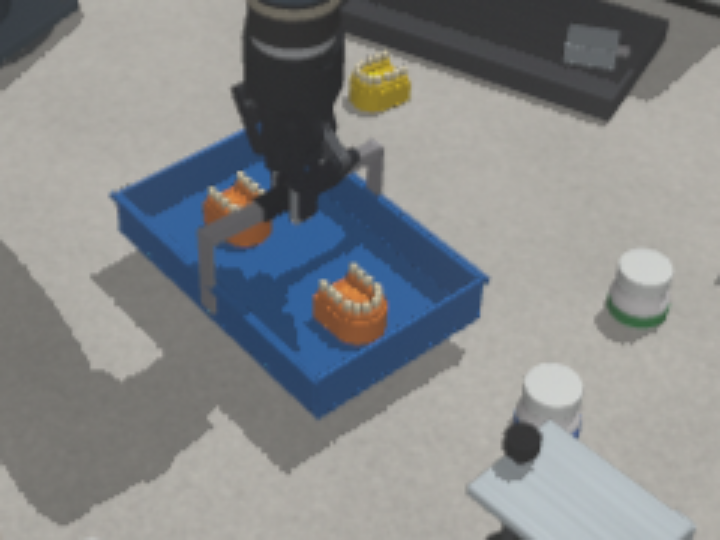

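The tote is off the bench and level, with both models upright in it. The lift force of about 6.9 N fits the loaded weight. I'll lift it another 70 mm.

>>> send_rows(series=[[[0,0,-8,0,0,0,6],[0,0,-18,0,0,0,6],[0,0,-30,0,0,0,6],[0,0,-42,0,0,0,6],[0,0,-54,0,0,0,6],[0,0,-63,0,0,0,6],[0,0,-68,0,0,0,6],[0,0,-70,0,0,0,6]]])

```text
t: 24.8
eef_pos: [0.5368, -0.1349, 0.1962]
tcp_rot: [[0.961, -0.276, 0.003], [-0.276, -0.961, 0.0], [0.003, -0.001, -1.0]]
force: [-0.7, 0.1, -6.6]
finger_gap: 0.0149
```

>>> send_rows(series=[[[0,0,0,0,0,0,6],[0,0,0,0,0,0,6],[0,0,0,0,0,0,6],[0,0,0,0,0,0,6],[0,0,0,0,0,0,6],[0,0,0,0,0,0,6],[0,0,0,0,0,0,6],[0,0,0,0,0,0,6]]])

```text
t: 25.6
eef_pos: [0.5368, -0.1349, 0.1962]
tcp_rot: [[0.961, -0.276, 0.003], [-0.276, -0.961, 0.0], [0.003, -0.001, -1.0]]
force: [0.6, -0.2, -6.7]
finger_gap: 0.0148
```

Run:
```python
from h import *
s=st();im,k=snap('scene','s3.png')
for c,u in((0,0),):pass
a=np.radians(-16);u=np.array([np.cos(a),np.sin(a)]);v=np.array([-u[1],u[0]]);im=im[:,:,::-1].copy()
for x,y in((135,85),(135,-85),(-135,85),(-135,-85)):
    q=px(k,[*(s['eef_pos'][:2]+x/1e3*u+y/1e3*v),.145]);cv2.drawMarker(im,tuple(int(round(i)) for i in q),(0,0,255),0,7)
cv2.imwrite('pics/s3.png',cv2.resize(im[110:330,160:440],None,fx=2.6,fy=2.6))
```

```text
t 25.6 p [ 0.5368 -0.1349  0.1962] psi -16.0 tilt [0.0034 0.0001] F [ 0.6 -0.2 -6.7] gap 0.0148 q [-21.   6.   3.  86.   0.  85.]
```

View pics/s3.png

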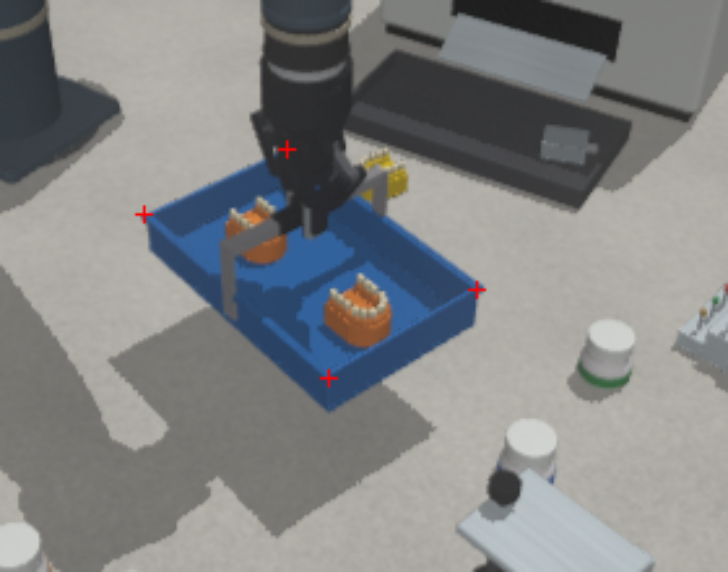

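The four rim corners predicted for a level tote at a 10 cm underside height match the picture to within about 2 px. Both models stand teeth up, the blank is still in the tray, and the two jars in view haven't moved. I'll hand it in.

```bash
python3 -c "
from bench import env
print(env.hand_in())"
```

```text
the job is handed in; nothing more can be done
None
```

The job is handed in at about 25.6 s of the 72 s allowed. Both orange models are in the blue tote, teeth up, one on each side of the handle. The gripper holds the tote about 10 cm clear of the bench.

**Last checks:**
- **Level:** the tool tilt is about 0.2°. The rim corners match those predicted for a level tote with its underside at 10 cm to about 2 px. One of the four is partly hidden by the gripper.
- **Grip:** the wrist force is steady at about 6.7 N, against roughly 6.1 N expected for the loaded tote. The finger gap of 15 mm on the 16 mm sleeve is steady.
- **Left alone:** the grey block is still in the tray. I never touched the jars, the beaker or the yellow look-alikes, but the last picture shows only some of them.

**Did not match:** both models met the tote floor at a different height than I worked out, the first about 3 mm lower and the second about 3 mm higher. The second also showed a small turning force on contact, so it may have sat slightly nose-down until released. A later picture showed both upright and settled.

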